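File the sawn end of a bench profile

TASK

Take the flat file from its grey cradle and give the sawn top end of the clamped aluminium profile three strokes, red nose first in the direction of the yellow arrows: keep the file flat, press lightly but steadily (about a kilogram, never as much as two), touch the clamp and profile with nothing but the file, and use most of the file's length each time. The teeth cut forward only, so lift the file clear at the end of every stroke before bringing it back, never dragging it backwards on the metal. Then lay the file back flat in its cradle, let go, and leave the other things on the bench where they are.

Things in the scene. Friction and masses are not known exactly. Their poses are not given: they have to be found in the camera images.
- clamp: Blue bench clamp bolted to the bench, base 130 x 120 x 12 mm (x, y, z), origin at the centre of its underside, z up. +x is the forward stroke direction (yellow arrows on the base; black clamping knob on the -x side). Two blue jaws, tops 75 mm up, hold an upright 30 x 30 mm aluminium T-slot profile centred on the z axis.
- end_lowest (a point): Point on the axis of the clamped profile 100 mm above the clamp's origin, axes as the clamp's. The flat, level sawn end stands 0 to 34 mm above this point: how far differs every time and is not measured, so find it by touch. The rubber-lined jaws let the profile give downward about 1 mm per 8 N, and along x as give tells.
- give (a joint): How far the clamped profile is dragged along the clamp's +x in its rubber jaws, in m: 0 at rest, positive when rubbed forward, negative when rubbed backward; it springs back, 1.5 N per mm, up to 12 mm each way
- file_grip (a point): Flat file, 0.20 to 0.33 kg: steel blade 200 x 36 x 6 mm, on it an orange holder (6 to 16 mm above the toothed underside) and a yellow upright grip block 64 x 22 mm (16 to 58 mm). This point is inside the block, at the file's middle, 40 mm above the underside. +x runs to the red nose, y across, z up. Pinch the block from above across y here; lower, the fingertips meet the holder.
- file_nose (a point): Middle of the red-painted front end of the file, on the blade's underside, 100 mm ahead (+x) of the middle; same axes as the file
- file: The same file, origin at the middle of the blade's underside, same axes as file_grip (which is 40 mm above it)
- cradle: Shallow grey open tray for the file, fixed, 236 x 62 x 14 mm outside (x, y, z), walls 4 mm thick, floor 4 mm, origin at the centre of its underside. The file starts lying in it, red nose towards the cradle's +x
- screwdriver: Bystander: screwdriver, 170 mm, lying along x between clamp and cradle; origin on the bench under it
- brush: Bystander: hand brush, 170 mm, lying on the left of the bench; origin on the bench under it
- tape: Bystander: brown roll of packing tape lying flat, 100 mm across, 48 mm high; origin under its centre
- tape2: Bystander: clear roll of packing tape lying flat, 100 mm across, 48 mm high; origin under its centre
- carton: Bystander: small brown carton, 160 x 120 x 70 mm; origin under its centre
- offcut: Bystander: profile offcut 110 x 30 x 30 mm lying on the right of the bench; origin under its centre
Not all that is in view belongs to the job. Leave any purple look-alike of the cradle alone.

How it is judged (in metres and radians):
On the way, in this order (a step that is already met when the one before it is completed fails the run):
1. first stroke: the front half of the file is pressed flat on the sawn end, red nose ahead (contact force between file and clamp above 4 N and angle between file's own z axis and vertical below 0.15 rad and y of file_grip in the frame of clamp between -0.02 and 0.02 m and angle between the x axis of file and the x axis of clamp, either way round below 0.25 rad and x of file_grip in the frame of clamp below -0.03 m and x of file_nose in the frame of clamp above 0.02 m), for 0.05 s.
2. first stroke: pressed on the end at mid-file while being pushed forward (contact force between file and clamp above 4 N and angle between file's own z axis and vertical below 0.15 rad and y of file_grip in the frame of clamp between -0.02 and 0.02 m and angle between the x axis of file and the x axis of clamp, either way round below 0.25 rad and x of file_grip in the frame of clamp between -0.02 and 0.02 m and value of joint give above 0.0008 m), for 0.05 s.
3. first stroke: still pressed and pushed forward when the rear half is on the end (contact force between file and clamp above 4 N and angle between file's own z axis and vertical below 0.15 rad and y of file_grip in the frame of clamp between -0.02 and 0.02 m and angle between the x axis of file and the x axis of clamp, either way round below 0.25 rad and x of file_grip in the frame of clamp above 0.03 m and x of file_nose in the frame of clamp above 0.1 m and value of joint give above 0.0008 m), for 0.05 s.
4. second stroke: the front half of the file is pressed flat on the sawn end, red nose ahead (all of step 1), for 0.05 s.
5. second stroke: pressed on the end at mid-file while being pushed forward (all of step 2), for 0.05 s.
6. second stroke: still pressed and pushed forward when the rear half is on the end (all of step 3), for 0.05 s.
7. third stroke: the front half of the file is pressed flat on the sawn end, red nose ahead (all of step 4), for 0.05 s.
8. third stroke: pressed on the end at mid-file while being pushed forward (all of step 5), for 0.05 s.
9. third stroke: still pressed and pushed forward when the rear half is on the end (all of step 6), for 0.05 s.
10. the file is lifted clear at the far end of the last stroke (contact force between file and clamp below 0.05 N and x of file_grip in the frame of clamp above 0 m), for 0.05 s.
At the end, for the whole second after the job is handed in: The file lies flat on the floor of its cradle (middle within 20 mm of the cradle's middle, underside no more than 9 mm above the cradle's underside, within 0.2 rad of its length, tilted under 0.05 rad), released and at rest, and the clamped profile has sprung back to within 1 mm (horizontal distance between file and cradle below 0.02 m and z of file in the frame of cradle below 0.009 m and angle between file's own z axis and vertical below 0.05 rad and angle between the x axis of file and the x axis of cradle, either way round below 0.2 rad and linear speed of file below 0.02 m/s and contact force between file and the fingers below 0.05 N and value of joint give between -0.001 and 0.001 m); the robot touches nothing.
It fails at once if the file is dragged backwards on the profile (the profile gives more than 0.9 mm backward) (value of joint give below -0.0009 m).
It fails at once if the file is pressed on the clamped profile with more than 20 N (contact force between file and clamp above 20 N).
It fails at once if the robot itself pushes the clamp or profile (contact force between any of the fingers, the arm and clamp above 5 N).
It fails at once if a bystander (screwdriver, brush, tape roll, carton or offcut) is moved by more than 20 mm (distance of any of screwdriver, brush, tape, tape2, carton, offcut from where it was at the start of the episode above 0.02 m).
It also fails if it takes over 72 s, if anything falls off the work surface, if the arm or the gripper's body presses on something with over 40 N, if the wrist force passes 120 N, or if a joint passes its speed limit or range.

ROBOT

A 6-joint arm with a two-finger parallel gripper is mounted at the origin on the work surface. World frame = base frame: x ahead of the robot, y to its left, z up, the work surface at z = 0. Lengths are in mm, angles in rad, forces in N, time in s.
With the tool pointing down it reaches from about 350 to 875 mm from the base axis. Payload 4.2 kg.
Tool frame: the origin (TCP) lies midway between the tips of the shut fingers; the grasp point (between the pads) lies 19 mm behind it; z points along the fingers, y is the direction in which the jaws open and shut (so a half turn about z gives the same grasp; the last joint's range is limited). The gripper opens to 85 mm and grips with 20 to 120 N. Pads are 22 mm wide; open, the fingers measure 114 mm over their backs; the gripper's body (76 mm by 85 mm) begins 54 mm behind the grasp point. The pads swing forward as they close: fully open they stand 13 mm farther back than shut.
Start: joints at [1.578, 0.385, 0.008, 0, -1.194, -0.259], TCP at [155.686, 605.278, 231.312] pointing down, gripper open.
Joint ranges: [-3.14, 3.14], [-1.21, 2.06], [-1.07, 1.41], [-3.16, 2.05], [-2.99, -0.16], [-3.1, 3.1]. Speed limits (rad/s): [2.79, 2.79, 3.14, 3.14, 3.14, 3.14].

INTERFACE

Orientations are given as a unit quaternion [x, y, z, w].
In Python, from bench import arm gives the robot as it stands.
- The arm moves only by the tool send_rows, never from a script. Its arguments are lists of equal length, an entry for each row: "translation": the shift along the tool's x, y, z in mm, a list of three; "dr": the turn, a rotation vector about the tool's x, y, z in degrees, a list of three; "grip": the finger opening in mm, from 0 to 85.4. In form: {"translation": [[dx, dy, dz], ...], "dr": [[ax, ay, az], ...], "grip": [grip, ...]}. A call has exactly 5 rows; each row shifts and turns the commanded pose from where the row before left it, along the tool's axes as they then stand; what a row does not reach is not made up. A row lasts 1/8 s, in which the tool goes at most 62.5 mm and 10.7 degrees, less where a joint would pass 70% of its speed; a pose out of reach is approached as far as the arm can. A call with a gripper value outside its range is refused whole. The fingers move at their own pace and stop on an object; the grip force is fixed at half the most. Time passes only in rows, so rows that do not move let the fingers close, or fill a call up. It gives the time, the measured TCP pose, the force and the opening at its end, in the units of the state.
- arm.read_state(): the state, without advancing time (a new reading comes with each control period).
- arm.get_image(name): name is "scene" or "top"; returns the picture (384x512x3 uint8, red, green, blue); there is no depth.
- arm.camera_info(name): a dict with "fx", "fy", "cx", "cy" (pixels), "cam_to_world" (4x4, takes a point from camera to world coordinates). Camera axes: x right, y down, z forward; pixel columns grow to the right and rows downward; lengths in mm; the calibration is good to about 2 mm. A picture is of the moment at which its call begins. camera_info takes no time and is no camera call.
- arm.job_done(): hands the job in, once; it reports no verdict.
Trained networks look in the newest picture that a camera, given by its name, has taken for a name from the list of things; names that differ only in an ending like _2 or _b are one class to them, and where a whole thing is asked for, a point or a joint stands for the part that bears it (a point fixed in the world has none). Each returns a list of dicts, best first, with "confidence" (0 to 1); they miss things now and then, are a little off and sometimes report something else, mostly with a low value. They report only what shows in the picture. A call takes as long as a camera call. They do not tell look-alikes from the thing itself.
- arm.search_frame(thing, camera): "xyz" ([x, y, z] in mm, in world coordinates, good to about 4 mm: the middle of the surface that is visible of it).
- arm.place_of(thing, camera): "xyz" ([x, y, z] in mm, in world coordinates, good to about 4 mm: a listed point, or the origin of a listed thing).
The state is a dict: "clock": time; "joints": joint angles; "joint_vel": joint speeds; "joint_efforts": joint torques, N m; "position": TCP position; "ee_rot": TCP orientation; "contact_force": force on the tool from outside, world axes, zero at the start; "wrist_torque": the same for the moment, N m; "gripper_width": finger opening in mm.
Only numpy, scipy, OpenCV 4.12 (cv2) and the standard library are available. Lean on these libraries where they do the work, as an engineer would, in place of code of your own. Each camera call takes 0.05 s, during which the arm holds its last target.

## Working session

There is one attempt and no reset: what is moved stays moved. The work goes in short steps, Python scripts to look and compute and a tool call to move; the robot and the scene stay as the last step left them, time stands still between calls to the robot, and variables do not carry over. Pictures are saved under pics/ and viewed, and the job is handed in when it is done.

Besides the shell and the picture viewer there is one more tool, called after "Call:" by a JSON object that holds its "op" and its "data". send_rows: Moves the arm, as the interface text tells. Its arguments: {"type":"object","properties":{"translation":{"type":"array"},"dr":{"type":"array"},"grip":{"type":"array"}},"required":["translation","dr","grip"]}

```bash
mkdir -p pics; ls
python3 - <<'E'
from bench import arm
import cv2,numpy as np
s=arm.read_state(); print(s)
for n in("scene","top"):
    im=arm.get_image(n); cv2.imwrite(f"pics/{n}0.png",im[:,:,::-1])
    c=arm.camera_info(n); print(n,c["fx"],c["cx"],c["cy"],np.round(c["cam_to_world"],3).tolist())
for t in("clamp","end_lowest","file_grip","file_nose","file","cradle","screwdriver","tape","tape2","carton","brush","offcut"):
    for n in("scene","top"):
        r=arm.place_of(t,n); print(t,n,[(np.round(q["xyz"],1).tolist(),round(q["confidence"],2)) for q in r[:3]])
print(arm.read_state()["clock"])
E
```

```text
pics
{'clock': 0.0, 'joints': array([ 1.57759158e+00,  3.85537991e-01,  6.62754439e-03, -5.22175706e-04,
       -1.19400340e+00, -2.58605232e-01]), 'joint_vel': array([ 0.0002715 , -0.00042389, -0.00142893,  0.0010908 ,  0.00089598,
        0.00086286]), 'joint_efforts': array([-8.01181213e-04, -3.92281616e+01,  1.88405246e+01,  4.18590143e+00,
       -4.53331304e-03, -6.83999801e-06]), 'position': array([155.54979117, 604.72568057, 230.23002855]), 'ee_rot': array([ 9.92071746e-01, -1.25668096e-01, -1.00451100e-04,  1.08156126e-03]), 'contact_force': array([ 1.98969092e-05, -1.87915433e-01,  1.13917993e+00]), 'wrist_torque': array([0.01027085, 0.02697735, 0.02413531]), 'gripper_width': 85.60363631742887}
scene 372.48502057269576 252.1916902089201 188.5194869673678 [[0.814, 0.45, -0.366, 849.354], [0.58, -0.615, 0.534, -537.975], [0.015, -0.648, -0.762, 853.439], [0.0, 0.0, 0.0, 1.0]]
top 354.33198193947294 256.9055245638121 195.84913341942578 [[-0.006, -0.985, 0.17, 330.174], [-1.0, 0.009, 0.019, -2.348], [-0.02, -0.17, -0.985, 1136.605], [0.0, 0.0, 0.0, 1.0]]
clamp scene [([509.2, -
[... 729 characters left out ...]
 scene [([535.7, -0.3, 3.4], 0.82)]
screwdriver top [([439.9, 407.8, -0.0], 0.75), ([532.0, 0.4, 0.7], 0.62)]
tape scene [([754.6, 203.2, -0.3], 0.9), ([790.5, 4.4, 0.5], 0.67)]
tape top [([788.1, 1.4, -0.3], 0.8), ([748.1, 202.7, 4.0], 0.59)]
tape2 scene [([754.6, 203.2, -0.3], 0.9), ([790.5, 4.4, 0.5], 0.67)]
tape2 top [([788.1, 1.4, -0.3], 0.8), ([748.1, 202.7, 4.0], 0.59)]
carton scene [([772.2, -204.8, -4.6], 0.82)]
carton top [([773.9, -205.5, -0.7], 0.95)]
brush scene [([439.8, 405.6, -2.1], 0.91), ([695.7, 133.2, 4.9], 0.34), ([593.1, 149.0, 5.5], 0.19)]
brush top [([442.4, 405.0, 1.6], 0.95)]
offcut scene [([408.1, -397.6, -0.3], 0.73)]
offcut top [([408.3, -392.2, -0.4], 0.58)]
1.3
```

View pics/scene0.png

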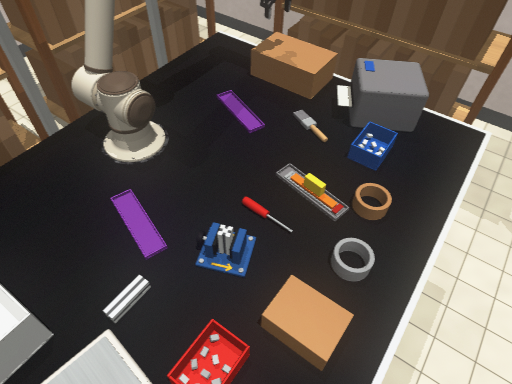

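View pics/top0.png

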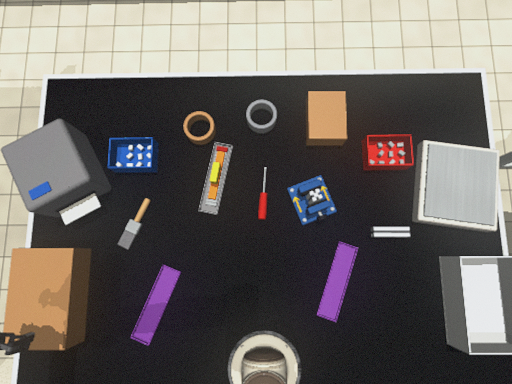

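Run:
```python
import cv2
a=cv2.imread("pics/top0.png"); b=cv2.imread("pics/scene0.png")
x=cv2.resize(a[165:235,270:350],None,fx=7,fy=7,interpolation=cv2.INTER_CUBIC)
cv2.imwrite("pics/c1.png",x)
cv2.imwrite("pics/c2.png",cv2.resize(b[215:280,185:265],None,fx=8,fy=8,interpolation=cv2.INTER_CUBIC))
cv2.imwrite("pics/c3.png",cv2.resize(a[135:220,180:250],None,fx=7,fy=7,interpolation=cv2.INTER_CUBIC))
```

```text
(no output)
```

View pics/c1.png

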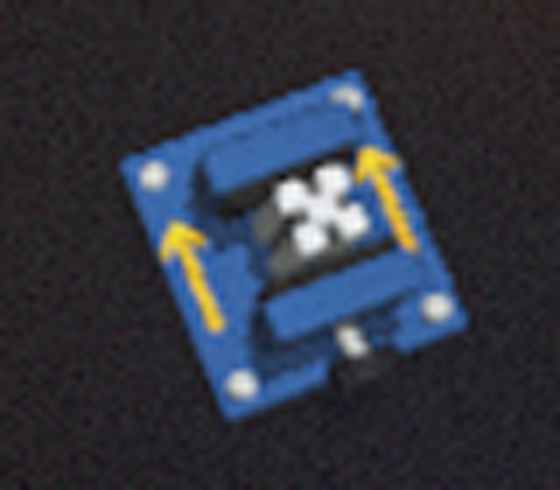

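View pics/c2.png

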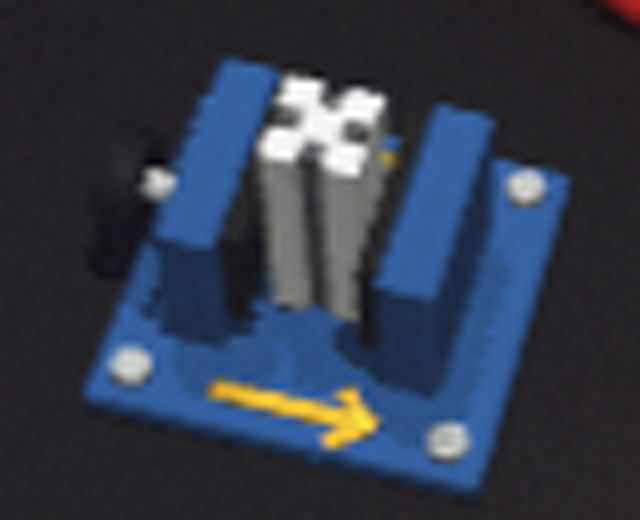

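View pics/c3.png

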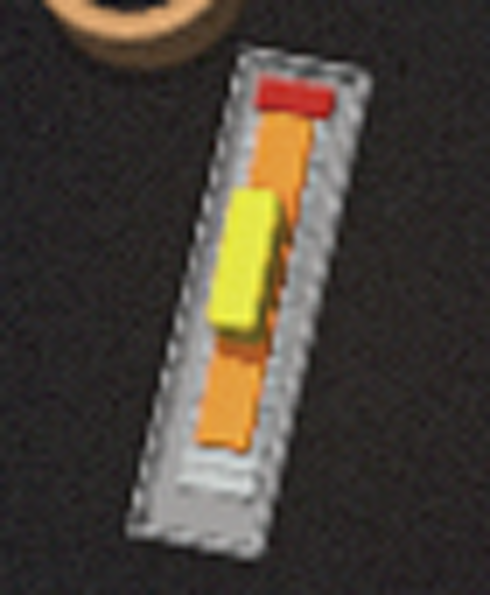

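```bash
cat > h.py <<'E'
import numpy as np
from bench import arm
def ray(n,u,v):
    c=arm.camera_info(n);T=np.array(c["cam_to_world"])
    d=T[:3,:3]@np.array([(u-c["cx"])/c["fx"],(v-c["cy"])/c["fy"],1]);return T[:3,3],d
def onz(n,u,v,z):
    o,d=ray(n,u,v);return (o+d*(z-o[2])/d[2])[:2]
def crop(p,s,o): return (np.array(p)+.5)/s-.5+np.array(o)
E
python3 - <<'E'
from h import *
def quad(n,pts,s,o,z):
    P=np.array([onz(n,*crop(p,s,o),z) for p in pts]);print(np.round(P,1).tolist(),'c',P.mean(0).round(1))
    e=[P[(i+1)%4]-P[i] for i in range(4)]
    for q in e: print('  len %.1f ang %.1f'%(np.hypot(*q),np.degrees(np.arctan2(q[1],q[0]))))
print('clamp');quad("top",[(122,163),(357,70),(468,320),(232,418)],7,(270,165),12)
print('clamp scene');quad("scene",[(570,178),(480,493),(85,395),(225,60)],8,(185,215),12)
print('cradle');quad("top",[(240,45),(372,70),(262,555),(130,535)],7,(180,135),14)
print('block');quad("top",[(230,185),(280,190),(258,335),(210,328)],7,(180,135),62)
o1,d1=ray("top",*crop((322,210),7,(270,165)));o2,d2=ray("scene",*crop((322,125),8,(185,215)))
A=np.c_[d1,-d2];t=np.linalg.lstsq(A,o2-o1,rcond=None)[0];print(o1+d1*t[0],o2+d2*t[1])
E
```

```text
clamp
[[549.5, -78.3], [592.3, -187.9], [475.2, -234.0], [431.4, -125.7]] c [ 512.1 -156.5]
  len 117.7 ang -68.7
  len 125.9 ang -158.5
  len 116.9 ang 112.0
  len 127.2 ang 21.8
clamp scene
[[550.8, -80.0], [594.4, -190.4], [473.6, -236.2], [427.3, -110.6]] c [ 511.5 -154.3]
  len 118.7 ang -68.4
  len 129.2 ang -159.2
  len 133.9 ang 110.2
  len 127.2 ang 13.9
cradle
[[709.5, 160.5], [696.5, 97.9], [466.7, 146.8], [476.4, 207.5]] c [587.3 153.2]
  len 64.0 ang -101.8
  len 234.9 ang 168.0
  len 61.4 ang 80.9
  len 237.9 ang -11.4
block
[[627.9, 157.0], [625.3, 134.5], [559.1, 143.5], [562.4, 164.9]] c [593.7 150. ]
  len 22.7 ang -96.5
  len 66.9 ang 172.3
  len 21.7 ang 81.0
  len 65.9 ang -6.9
[ 511.15389935 -156.36000909  100.61417206] [ 510.63535614 -156.85456865  100.59710816]
```

Run:
```python
from h import *
o=(180,135)
f=lambda p,z:onz("top",*crop(p,7,o),z)
def ang(a,b): d=b-a; return np.degrees(np.arctan2(d[1],d[0]))
r,fr=f((222,443),20),f((286,113),20); print('holder',r,fr,(r+fr)/2,ang(r,fr),np.hypot(*(fr-r)))
r,fr=f((217,478),10),f((295,97),10); print('blade',r,fr,ang(r,fr),np.hypot(*(fr-r)))
for t in("file_grip","file_nose","file"):
  for n in("top","scene"):
    im=arm.get_image(n) 
    print(t,n,[(np.round(q["xyz"],1).tolist(),round(q["confidence"],2)) for q in arm.place_of(t,n)[:1]])
from scipy.spatial.transform import Rotation as R
s=arm.read_state();print(s["position"],R.from_quat(s["ee_rot"]).as_matrix().round(4).tolist())
```

```text
holder [517.67368282 165.04894179] [674.05083622 137.52060252] [595.86225952 151.28477216] -9.983947471958285 158.78168523829817
blade [503.02609305 168.59501104] [684.9308683  134.59928427] -10.585749130675188 185.05419935025674
file_grip top [([594.8, 150.0, 43.8], 0.83)]
file_grip scene [([594.8, 150.9, 43.7], 0.77)]
file_nose top [([694.5, 127.7, 6.2], 0.82)]
file_nose scene [([695.2, 131.9, 1.9], 0.59)]
file top [([591.5, 152.0, 3.6], 0.71)]
file scene [([596.7, 154.1, 6.0], 0.91)]
[155.68420966 605.27081795 231.29970015] [[0.9685, -0.2491, 0.0], [-0.2491, -0.9685, -0.0], [0.0, 0.0, -1.0]]
```

Call:
{"op": "send_rows", "data": {"translation": [[36,22,0],[36,22,0],[36,22,0],[36,22,0],[36,22,0]], "dr": [[0,0,0],[0,0,0],[0,0,0],[0,0,0],[0,0,0]], "grip": [85,85,85,85,85]}}

```text
clock: 2.52
position: [303.4, 452.9, 231.5]
ee_rot: [0.992, -0.125, 0.0, -0.0]
contact_force: [0.9, 0.6, -0.2]
gripper_width: 84.9
```

Call:
{"op": "send_rows", "data": {"translation": [[36,22,0],[36,22,0],[36,22,0],[36,22,0],[36,22,0]], "dr": [[0,0,0],[0,0,0],[0,0,0],[0,0,0],[0,0,0]], "grip": [85,85,85,85,85]}}

```text
clock: 3.15
position: [450.4, 301.5, 231.6]
ee_rot: [0.992, -0.125, 0.0, -0.0]
contact_force: [0.5, 0.1, -0.1]
gripper_width: 84.8
```

Call:
{"op": "send_rows", "data": {"translation": [[36,22,10],[36,22,20],[36,22,30],[36,22,40],[32,22,20]], "dr": [[0,0,0],[0,0,0],[0,0,0],[0,0,0],[0,0,-4.4]], "grip": [85,85,85,85,85]}}

```text
clock: 3.78
position: [592.5, 150.6, 108.9]
ee_rot: [0.996, -0.087, -0.001, 0.001]
contact_force: [1.5, 0.7, 0.9]
gripper_width: 84.8
```

Call:
{"op": "send_rows", "data": {"translation": [[0,0,0],[0,0,0],[0,0,0],[0,0,0],[0,0,0]], "dr": [[0,0,0],[0,0,0],[0,0,0],[0,0,0],[0,0,0]], "grip": [85,85,85,85,85]}}

```text
clock: 4.4
position: [592.5, 152.8, 111.9]
ee_rot: [0.996, -0.087, 0.0, -0.0]
contact_force: [0.4, 0.4, -0.5]
gripper_width: 84.9
```

Run:
```python
from h import *
import cv2
cv2.imwrite("pics/s1.png",cv2.resize(arm.get_image("scene")[100:260,220:420,::-1],None,fx=4,fy=4,interpolation=cv2.INTER_CUBIC)[:600])
print(arm.read_state())
```

```text
{'clock': 4.45, 'joints': array([ 5.16411872e-01,  4.67610120e-01, -1.82713209e-01, -1.75172664e-05,
       -9.19740693e-01,  8.80092412e-01]), 'joint_vel': array([-0.00400029,  0.00378092,  0.00028523,  0.00091677,  0.0006288 ,
        0.0004433 ]), 'joint_efforts': array([ 3.89052392e-02, -4.06442356e+01,  1.61610103e+01,  3.58908713e+00,
        1.46488306e-03, -7.14722100e-04]), 'position': array([592.44407787, 152.63536442, 111.77857251]), 'ee_rot': array([ 9.96204659e-01, -8.70410388e-02,  2.97505639e-04, -2.13556704e-04]), 'contact_force': array([-0.92373565,  0.08386978,  0.42721608]), 'wrist_torque': array([ 0.01148222, -0.04762798, -0.0195778 ]), 'gripper_width': 84.84268692246125}
```

View pics/s1.png

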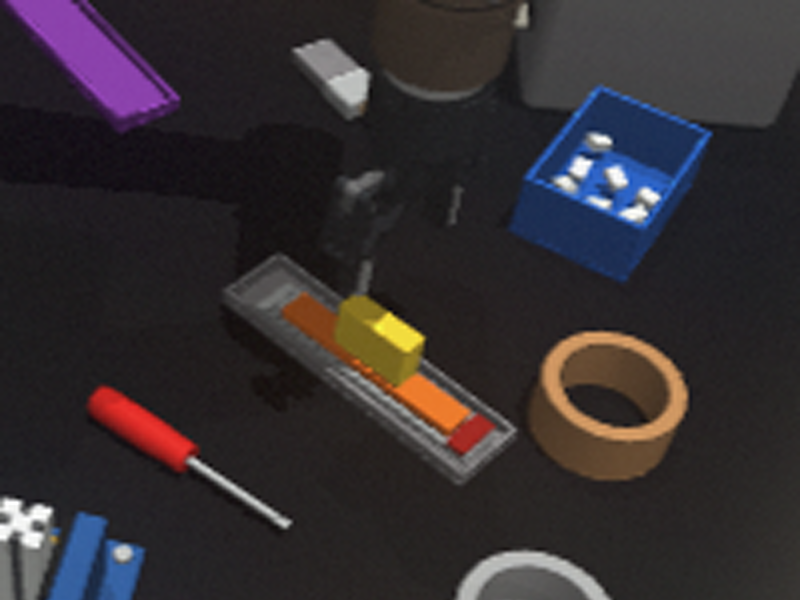

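Call:
{"op": "send_rows", "data": {"translation": [[2.3,1.7,25],[0,0,25],[0,0,20],[0,0,10],[0,0,5]], "dr": [[0,0,0],[0,0,0],[0,0,0],[0,0,0],[0,0,0]], "grip": [85,85,85,85,85]}}

```text
clock: 5.08
position: [594.6, 150.2, 26.1]
ee_rot: [0.996, -0.087, 0.0, 0.0]
contact_force: [0.5, 0.8, -0.2]
gripper_width: 85.4
```

Call:
{"op": "send_rows", "data": {"translation": [[0,0,0],[0,0,0],[0,0,0],[0,0,0],[0,0,0]], "dr": [[0,0,0],[0,0,0],[0,0,0],[0,0,0],[0,0,0]], "grip": [85,60,40,15,10]}}

```text
clock: 5.7
position: [594.8, 150.3, 26.7]
ee_rot: [0.996, -0.087, 0.0, -0.0]
contact_force: [-0.1, 1.2, 2.0]
gripper_width: 21.4
```

Call:
{"op": "send_rows", "data": {"translation": [[0,0,0],[0,0,0],[0,0,0],[0,0,0],[0,0,0]], "dr": [[0,0,0],[0,0,0],[0,0,0],[0,0,0],[0,0,0]], "grip": [5,5,5,5,5]}}

```text
clock: 6.32
position: [594.8, 150.3, 26.7]
ee_rot: [0.996, -0.087, 0.0, -0.0]
contact_force: [-0.7, 2.2, 4.8]
gripper_width: 21.5
```

Call:
{"op": "send_rows", "data": {"translation": [[0,0,-5],[0,0,-15],[0,0,-40],[0,0,-40],[0,0,-35]], "dr": [[0,0,0],[0,0,0],[0,0,0],[0,0,0],[0,0,0]], "grip": [5,5,5,5,5]}}

```text
clock: 6.95
position: [594.3, 149.8, 163.2]
ee_rot: [0.996, -0.087, 0.0, -0.0]
contact_force: [0.5, 0.0, -3.1]
gripper_width: 21.5
```

Call:
{"op": "send_rows", "data": {"translation": [[0,0,0],[0,0,0],[0,0,0],[0,0,0],[0,0,0]], "dr": [[0,0,0],[0,0,0],[0,0,0],[0,0,0],[0,0,0]], "grip": [5,5,5,5,5]}}

```text
clock: 7.58
position: [594.3, 150.0, 160.6]
ee_rot: [0.996, -0.087, -0.001, 0.0]
contact_force: [-0.2, -0.1, -2.9]
gripper_width: 21.3
```

Run:
```python
from h import *
import cv2
cv2.imwrite("pics/s2.png",cv2.resize(arm.get_image("scene")[100:250,220:420,::-1],None,fx=4,fy=4,interpolation=cv2.INTER_CUBIC)[:600])
for t in ("file_nose","file"): print(arm.place_of(t,"scene")[:1])
s=arm.read_state();print(s["position"],s["contact_force"],s["wrist_torque"],s["gripper_width"])
```

```text
[{'xyz': [696.0, 132.2, 138.2], 'confidence': 0.94}]
[]
[594.48721053 150.06758305 161.09061583] [ 0.18948486 -0.1087273  -2.79112828] [-0.01789423  0.03328174 -0.00897556] 20.795024422660635
```

View pics/s2.png

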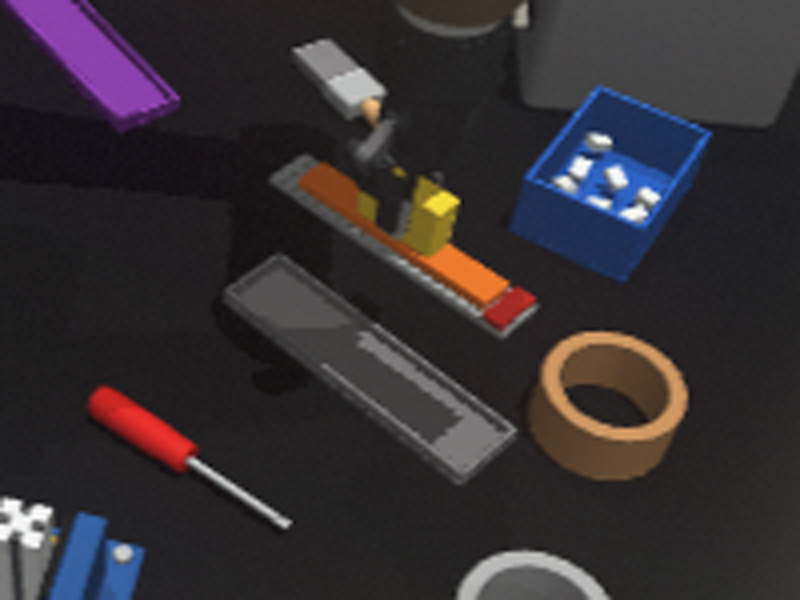

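Call:
{"op": "send_rows", "data": {"translation": [[-8.5,38.5,-15],[-8.5,38.5,-10],[-8.5,38.5,0],[-8.5,38.5,0],[-8.5,38.5,0]], "dr": [[0,0,0],[0,0,0],[0,0,0],[0,0,0],[0,0,0]], "grip": [5,5,5,5,5]}}

```text
clock: 8.35
position: [518.6, -33.2, 186.6]
ee_rot: [0.996, -0.087, 0.0, -0.0]
contact_force: [0.1, -0.2, -3.5]
gripper_width: 21.6
```

Call:
{"op": "send_rows", "data": {"translation": [[-8.5,38.5,0],[-8.5,38.5,0],[-8.5,38.5,0],[-8.5,38.5,0],[0,0,0]], "dr": [[0,0,0],[0,0,0],[0,0,0],[0,0,0],[0,0,-5.3]], "grip": [5,5,5,5,5]}}

```text
clock: 8.98
position: [457.6, -179.7, 186.5]
ee_rot: [0.999, -0.042, -0.0, 0.0]
contact_force: [0.1, -0.4, -1.8]
gripper_width: 20.9
```

Call:
{"op": "send_rows", "data": {"translation": [[0,0,0],[0,0,0],[0,0,0],[0,0,0],[0,0,0]], "dr": [[0,0,-7],[0,0,-7],[0,0,-7],[0,0,-5.2],[0,0,0]], "grip": [5,5,5,5,5]}}

```text
clock: 9.6
position: [458.9, -177.8, 186.5]
ee_rot: [0.983, 0.186, 0.0, 0.0]
contact_force: [1.0, -0.9, -3.1]
gripper_width: 21.1
```

Run:
```python
from h import *
import cv2
cv2.imwrite("pics/s3.png",cv2.resize(arm.get_image("scene")[160:300,140:330,::-1],None,fx=4,fy=4,interpolation=cv2.INTER_CUBIC)[:600])
cv2.imwrite("pics/t3.png",cv2.resize(arm.get_image("top")[130:270,230:400,::-1],None,fx=4,fy=4,interpolation=cv2.INTER_CUBIC)[:600])
for n in("scene","top"):
  for t in ("file_nose","file_grip"): print(t,n,arm.place_of(t,n)[:1])
s=arm.read_state();print(s["position"],s["ee_rot"],s["contact_force"],s["wrist_torque"],s["gripper_width"])
```

```text
file_nose scene [{'xyz': [551.8, -141.1, 163.7], 'confidence': 0.89}]
file_grip scene [{'xyz': [457.7, -177.9, 202.4], 'confidence': 0.8}]
file_nose top [{'xyz': [747.3, 207.7, 3.0], 'confidence': 0.25}]
file_grip top [{'xyz': [405.5, -396.4, 0.6], 'confidence': 0.63}]
[ 458.87954827 -177.81240925  186.34713697] [9.82538829e-01 1.86057649e-01 2.99227785e-05 1.24979417e-05] [ 0.15829003 -0.81209631 -3.08648264] [-0.00237174  0.03625511  0.03921762] 21.51086692280462
```

View pics/s3.png

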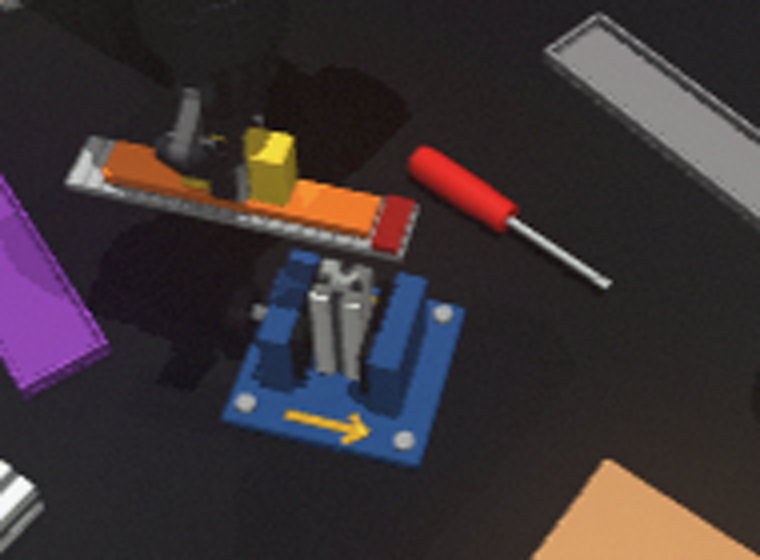

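View pics/t3.png

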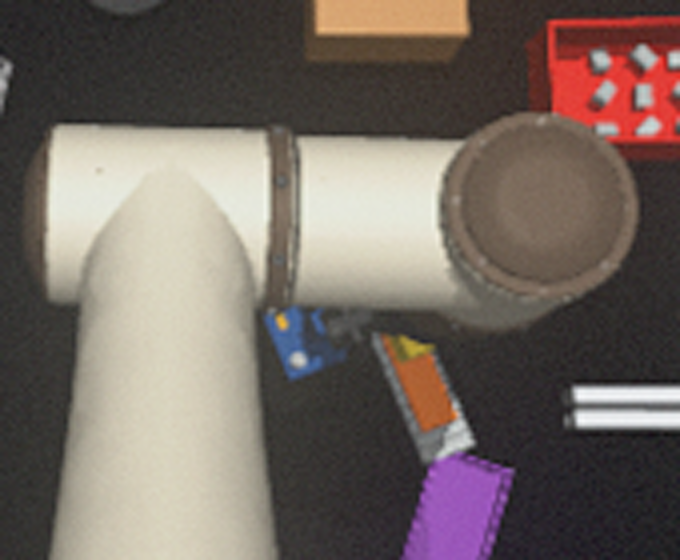

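Call:
{"op": "send_rows", "data": {"translation": [[0,0,15],[0,0,18],[0,0,12],[0,0,4],[0,0,0]], "dr": [[0,0,0],[0,0,0],[0,0,0],[0,0,0],[0,0,0]], "grip": [5,5,5,5,5]}}

```text
clock: 10.52
position: [459.1, -177.9, 137.4]
ee_rot: [0.982, 0.186, -0.0, 0.0]
contact_force: [0.5, -0.2, -3.5]
gripper_width: 21.3
```

```bash
cat > st.py <<'E'
from h import *
from scipy.spatial.transform import Rotation as R
import sys
s=arm.read_state();p=s["position"];d=p[:2]-[511.3,-157];a=np.radians(21.5)
u=np.array([[np.cos(a),np.sin(a)],[-np.sin(a),np.cos(a)]])
print(round(float(s["clock"]),2),'clampxy',(u@d).round(1),'z',p[2].round(2),'F',s["contact_force"].round(2),'Fx',(u@s["contact_force"][:2]).round(2),'T',s["wrist_torque"].round(3),'tool x,z',R.from_quat(s["ee_rot"]).as_matrix()[:,[0,2]].T.round(4).tolist())
E
python3 st.py
```

```text
10.53 clampxy [-56.3  -0.3] z 137.39 F [ 0.5  -0.24 -3.5 ] Fx [ 0.38 -0.41] T [ 0.007  0.006 -0.026] tool x,z [[0.9305, 0.3662, -0.0001], [-0.0, -0.0002, -1.0]]
```

Call:
{"op": "send_rows", "data": {"translation": [[0,0,1],[0,0,0.5],[0,0,0.5],[0,0,0],[0,0,0]], "dr": [[0,0,0],[0,0,0],[0,0,0],[0,0,0],[0,0,0]], "grip": [5,5,5,5,5]}}

```text
clock: 11.15
position: [458.9, -177.8, 135.4]
ee_rot: [0.982, 0.186, 0.0, 0.0]
contact_force: [-0.3, 0.2, -2.2]
gripper_width: 21.6
```

```bash
python3 st.py
```

```text
11.15 clampxy [-56.4  -0.2] z 135.38 F [-0.34  0.22 -2.19] Fx [-0.24  0.33] T [-0.018 -0.045 -0.023] tool x,z [[0.9306, 0.3661, 0.0001], [0.0001, -0.0, -1.0]]
```

Call:
{"op": "send_rows", "data": {"translation": [[0,0,1],[0,0,1],[0,0,0.5],[0,0,0],[0,0,0]], "dr": [[0,0,0],[0,0,0],[0,0,0],[0,0,0],[0,0,0]], "grip": [5,5,5,5,5]}}

```text
clock: 11.78
position: [458.9, -177.8, 132.8]
ee_rot: [0.982, 0.186, -0.0, 0.0]
contact_force: [0.3, -0.5, -2.8]
gripper_width: 21.4
```

```bash
python3 st.py
```

```text
11.78 clampxy [-56.4  -0.2] z 132.82 F [ 0.3  -0.54 -2.75] Fx [ 0.09 -0.61] T [-0.    -0.035  0.016] tool x,z [[0.9306, 0.3661, -0.0], [0.0, -0.0, -1.0]]
```

Underside about 110; continue in 2 mm steps.

Call:
{"op": "send_rows", "data": {"translation": [[0,0,1],[0,0,0.5],[0,0,0.5],[0,0,0],[0,0,0]], "dr": [[0,0,0],[0,0,0],[0,0,0],[0,0,0],[0,0,0]], "grip": [5,5,5,5,5]}}

```text
clock: 12.4
position: [458.9, -177.8, 130.8]
ee_rot: [0.982, 0.186, 0.0, 0.0]
contact_force: [0.3, -0.2, -2.4]
gripper_width: 21.4
```

```bash
python3 st.py
```

```text
12.4 clampxy [-56.4  -0.2] z 130.84 F [ 0.26 -0.17 -2.36] Fx [ 0.18 -0.25] T [-0.079 -0.006 -0.041] tool x,z [[0.9306, 0.3661, 0.0], [0.0, -0.0, -1.0]]
```

Call:
{"op": "send_rows", "data": {"translation": [[0,0,0.5],[0,0,0.5],[0,0,0.5],[0,0,0],[0,0,0]], "dr": [[0,0,0],[0,0,0],[0,0,0],[0,0,0],[0,0,0]], "grip": [5,5,5,5,5]}}

```text
clock: 13.02
position: [458.9, -177.8, 129.3]
ee_rot: [0.982, 0.186, -0.0, 0.0]
contact_force: [0.4, -0.3, -3.1]
gripper_width: 21.2
```

```bash
python3 st.py
```

```text
13.03 clampxy [-56.4  -0.2] z 129.3 F [ 0.41 -0.33 -3.07] Fx [ 0.26 -0.45] T [-0.041  0.044 -0.011] tool x,z [[0.9306, 0.3661, -0.0], [-0.0, -0.0, -1.0]]
```

Call:
{"op": "send_rows", "data": {"translation": [[0,0,0.5],[0,0,0.5],[0,0,0.5],[0,0,0],[0,0,0]], "dr": [[0,0,0],[0,0,0],[0,0,0],[0,0,0],[0,0,0]], "grip": [5,5,5,5,5]}}

```text
clock: 13.65
position: [458.9, -177.8, 127.8]
ee_rot: [0.982, 0.186, 0.0, 0.0]
contact_force: [-0.3, 0.3, -3.0]
gripper_width: 21.0
```

```bash
python3 st.py
```

```text
13.65 clampxy [-56.4  -0.2] z 127.81 F [-0.3   0.27 -3.  ] Fx [-0.18  0.37] T [ 0.003 -0.009  0.002] tool x,z [[0.9306, 0.3661, 0.0], [0.0, -0.0, -1.0]]
```

Call:
{"op": "send_rows", "data": {"translation": [[0,0,0.5],[0,0,0.5],[0,0,0.3],[0,0,0],[0,0,0]], "dr": [[0,0,0],[0,0,0],[0,0,0],[0,0,0],[0,0,0]], "grip": [5,5,5,5,5]}}

```text
clock: 14.28
position: [458.9, -177.8, 126.5]
ee_rot: [0.982, 0.186, 0.0, 0.0]
contact_force: [-0.6, -0.8, -3.7]
gripper_width: 21.0
```

```bash
python3 st.py
```

```text
14.28 clampxy [-56.4  -0.2] z 126.52 F [-0.57 -0.83 -3.7 ] Fx [-0.84 -0.56] T [-0.    -0.017 -0.032] tool x,z [[0.9306, 0.3661, 0.0], [0.0, -0.0, -1.0]]
```

Call:
{"op": "send_rows", "data": {"translation": [[0,0,0.5],[0,0,0.5],[0,0,0.3],[0,0,0],[0,0,0]], "dr": [[0,0,0],[0,0,0],[0,0,0],[0,0,0],[0,0,0]], "grip": [5,5,5,5,5]}}

```text
clock: 14.9
position: [458.9, -177.8, 125.2]
ee_rot: [0.982, 0.186, 0.0, 0.0]
contact_force: [-0.5, 0.9, -2.9]
gripper_width: 21.2
```

```bash
python3 st.py
```

```text
14.9 clampxy [-56.4  -0.2] z 125.24 F [-0.47  0.86 -2.87] Fx [-0.12  0.97] T [ 0.06  -0.03  -0.001] tool x,z [[0.9306, 0.3661, 0.0], [0.0001, -0.0, -1.0]]
```

Call:
{"op": "send_rows", "data": {"translation": [[0,0,0.5],[0,0,0.5],[0,0,0.2],[0,0,0],[0,0,0]], "dr": [[0,0,0],[0,0,0],[0,0,0],[0,0,0],[0,0,0]], "grip": [5,5,5,5,5]}}

```text
clock: 15.52
position: [458.9, -177.8, 124.0]
ee_rot: [0.982, 0.186, 0.0, -0.0]
contact_force: [0.4, -0.9, -3.1]
gripper_width: 21.3
```

```bash
python3 st.py
```

```text
15.53 clampxy [-56.4  -0.1] z 124.02 F [ 0.36 -0.92 -3.14] Fx [ 0.   -0.99] T [0.002 0.029 0.02 ] tool x,z [[0.9306, 0.3661, 0.0], [0.0, 0.0, -1.0]]
```

Call:
{"op": "send_rows", "data": {"translation": [[0,0,0.5],[0,0,0.5],[0,0,0.2],[0,0,0],[0,0,0]], "dr": [[0,0,0],[0,0,0],[0,0,0],[0,0,0],[0,0,0]], "grip": [5,5,5,5,5]}}

```text
clock: 16.15
position: [459.2, -177.9, 123.1]
ee_rot: [0.982, 0.186, 0.0, 0.0]
contact_force: [-1.1, -0.3, 0.8]
gripper_width: 21.2
```

```bash
python3 st.py
```

```text
16.15 clampxy [-56.1  -0.3] z 123.15 F [-1.07 -0.33  0.85] Fx [-1.11  0.08] T [ 0.103 -0.023 -0.005] tool x,z [[0.9305, 0.3662, 0.0007], [0.0009, -0.0002, -1.0]]
```

Call:
{"op": "send_rows", "data": {"translation": [[0,0,0.4],[0,0,0.3],[0,0,0.2],[0,0,0],[0,0,0]], "dr": [[0,0,0],[0,0,0],[0,0,0],[0,0,0],[0,0,0]], "grip": [5,5,5,5,5]}}

```text
clock: 16.77
position: [459.4, -177.9, 122.5]
ee_rot: [0.982, 0.186, 0.001, 0.0]
contact_force: [-0.1, 0.8, 5.0]
gripper_width: 21.4
```

```bash
python3 st.py
python3 - <<'E'
from h import *
import cv2
cv2.imwrite("pics/s4.png",cv2.resize(arm.get_image("scene")[160:300,140:330,::-1],None,fx=4,fy=4,interpolation=cv2.INTER_CUBIC)[:600])
E
```

```text
16.77 clampxy [-56.   -0.5] z 122.48 F [-0.08  0.76  5.  ] Fx [0.21 0.74] T [0.254 0.031 0.015] tool x,z [[0.9305, 0.3663, 0.0012], [0.0014, -0.0003, -1.0]]
```

View pics/s4.png

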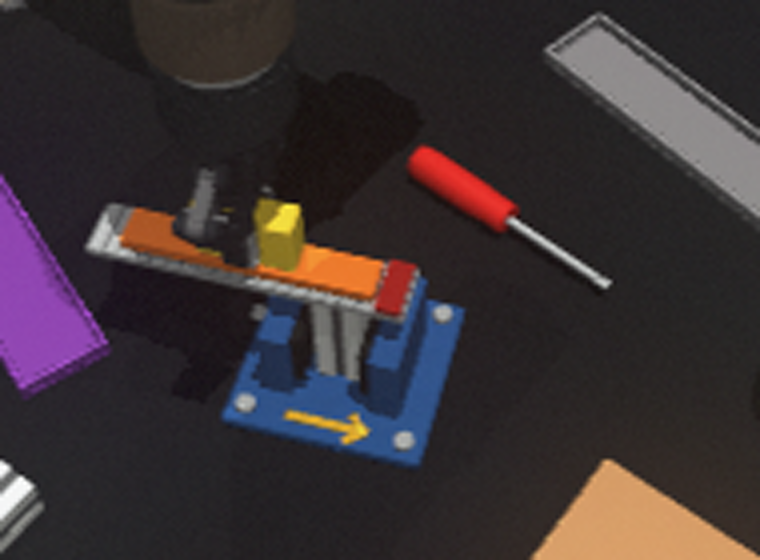

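Call:
{"op": "send_rows", "data": {"translation": [[4,0,0],[5,0,0],[5,0,0],[5,0,0],[5,0,0]], "dr": [[0,0,0],[0,0,0],[0,0,0],[0,0,0],[0,0,0]], "grip": [5,5,5,5,5]}}

```text
clock: 17.45
position: [478.4, -170.1, 122.5]
ee_rot: [0.983, 0.186, -0.003, 0.0]
contact_force: [-8.2, -3.5, 11.8]
gripper_width: 21.1
```

```bash
python3 st.py
```

```text
17.45 clampxy [-35.4  -0.1] z 122.47 F [-8.2  -3.51 11.84] Fx [-8.91 -0.26] T [-0.956  2.204 -0.042] tool x,z [[0.9306, 0.3659, -0.0067], [-0.0066, -0.0015, -1.0]]
```

Call:
{"op": "send_rows", "data": {"translation": [[3,0,-0.6],[5,0,-0.4],[5,0,0],[5,0,0],[5,0,0]], "dr": [[0,0,0],[0,0,0],[0,0,0],[0,0,0],[0,0,0]], "grip": [5,5,5,5,5]}}

```text
clock: 18.08
position: [500.2, -161.3, 122.8]
ee_rot: [0.983, 0.186, -0.003, -0.0]
contact_force: [-4.5, -2.2, 6.6]
gripper_width: 21.5
```

```bash
python3 st.py
```

```text
18.07 clampxy [-11.9   0. ] z 122.78 F [-4.51 -2.17  6.59] Fx [-4.99 -0.37] T [-0.661  1.542 -0.013] tool x,z [[0.9306, 0.3659, -0.006], [-0.0061, -0.001, -1.0]]
```

Call:
{"op": "send_rows", "data": {"translation": [[5,0,0],[5,0,0],[5,0,0],[5,0,0],[5,0,0]], "dr": [[0,0,0],[0,0,0],[0,0,0],[0,0,0],[0,0,0]], "grip": [5,5,5,5,5]}}

```text
clock: 18.7
position: [523.4, -152.2, 122.6]
ee_rot: [0.983, 0.186, -0.003, -0.0]
contact_force: [-4.4, -0.8, 5.0]
gripper_width: 21.5
```

```bash
python3 st.py
```

```text
18.7 clampxy [13.   0.1] z 122.61 F [-4.39 -0.8   5.  ] Fx [-4.38  0.86] T [-0.733  1.535 -0.015] tool x,z [[0.9306, 0.3659, -0.0065], [-0.0066, -0.0011, -1.0]]
```

Call:
{"op": "send_rows", "data": {"translation": [[5,0,0.2],[5,0,0],[5,0,0.2],[5,0,0],[5,0,0]], "dr": [[0,0,0],[0,0,0],[0,0,0],[0,0,0],[0,0,0]], "grip": [5,5,5,5,5]}}

```text
clock: 19.32
position: [546.4, -143.2, 122.2]
ee_rot: [0.982, 0.186, -0.004, 0.0]
contact_force: [-4.5, -1.3, 6.1]
gripper_width: 21.3
```

```bash
python3 st.py
```

```text
19.32 clampxy [37.7  0. ] z 122.22 F [-4.49 -1.32  6.14] Fx [-4.66  0.42] T [-7.97e-01  1.70e+00 -1.00e-03] tool x,z [[0.9306, 0.366, -0.0074], [-0.0074, -0.0014, -1.0]]
```

Call:
{"op": "send_rows", "data": {"translation": [[5,0,0],[5,0,0],[5,0,0],[3,0,-4],[0,0,-12]], "dr": [[0,0,0],[0,0,0],[0,0,0],[0,0,0],[0,0,0]], "grip": [5,5,5,5,5]}}

```text
clock: 19.95
position: [565.2, -135.3, 137.3]
ee_rot: [0.983, 0.186, -0.001, -0.001]
contact_force: [-0.2, -0.5, -2.9]
gripper_width: 21.2
```

Call:
{"op": "send_rows", "data": {"translation": [[0,0,-5],[0,0,0],[0,0,0],[0,0,0],[0,0,0]], "dr": [[0,0,0],[0,0,0],[0,0,0],[0,0,0],[0,0,0]], "grip": [5,5,5,5,5]}}

```text
clock: 20.58
position: [565.8, -135.7, 143.3]
ee_rot: [0.982, 0.186, -0.0, -0.0]
contact_force: [0.2, 0.4, -3.2]
gripper_width: 21.1
```

```bash
python3 st.py
python3 - <<'E'
from h import *
import cv2
cv2.imwrite("pics/s5.png",cv2.resize(arm.get_image("scene")[160:300,140:330,::-1],None,fx=4,fy=4,interpolation=cv2.INTER_CUBIC)[:600])
for t in ("file_nose","file_grip"): print(t,arm.place_of(t,"scene")[:1])
E
```

```text
20.57 clampxy [58.5 -0.2] z 143.3 F [ 0.16  0.44 -3.2 ] Fx [0.31 0.35] T [-0.014 -0.058  0.026] tool x,z [[0.9306, 0.366, -0.0003], [-0.0004, 0.0, -1.0]]
file_nose [{'xyz': [660.2, -102.8, 120.8], 'confidence': 0.73}]
file_grip [{'xyz': [568.0, -137.2, 160.8], 'confidence': 0.79}]
```

View pics/s5.png

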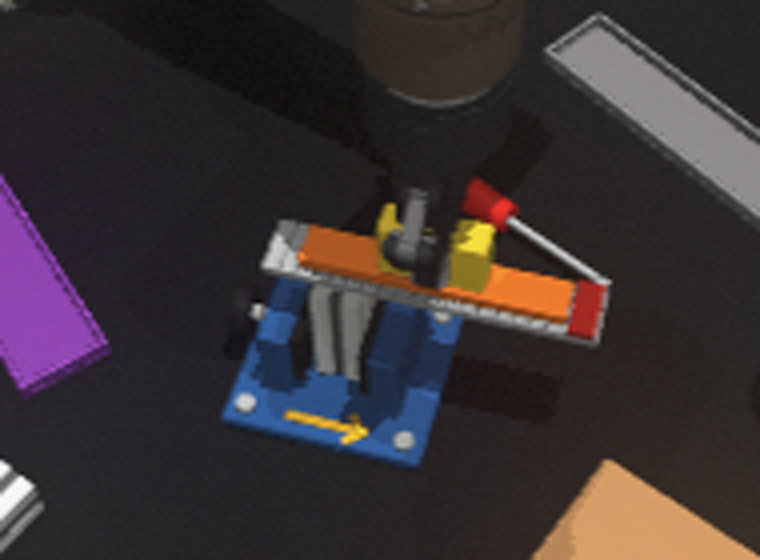

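Call:
{"op": "send_rows", "data": {"translation": [[-15,0,0],[-30,0,0],[-30,0,0],[-30,0,0],[-10,0,0]], "dr": [[0,0,0],[0,0,0],[0,0,0],[0,0,0],[0,0,0]], "grip": [5,5,5,5,5]}}

```text
clock: 21.35
position: [456.3, -178.4, 143.7]
ee_rot: [0.983, 0.186, -0.0, -0.0]
contact_force: [0.9, -0.2, -2.7]
gripper_width: 21.1
```

Call:
{"op": "send_rows", "data": {"translation": [[0,0,0],[0,0,6],[0,0,8],[0,0,3.5],[0,0,0]], "dr": [[0,0,0],[0,0,0],[0,0,0],[0,0,0],[0,0,0]], "grip": [5,5,5,5,5]}}

```text
clock: 21.98
position: [458.8, -177.7, 125.3]
ee_rot: [0.982, 0.186, -0.001, -0.0]
contact_force: [-0.3, 0.1, -2.6]
gripper_width: 21.2
```

```bash
python3 st.py
```

```text
21.98 clampxy [-56.4   0. ] z 125.32 F [-0.32  0.14 -2.63] Fx [-0.25  0.25] T [-0.022 -0.011  0.045] tool x,z [[0.9305, 0.3663, -0.0013], [-0.0014, 0.0001, -1.0]]
```

Go to about 122.4 commanded (2.9 more, gently... expecting ~6 N).

Call:
{"op": "send_rows", "data": {"translation": [[0,0,1],[0,0,0.8],[0,0,0.6],[0,0,0.5],[0,0,0]], "dr": [[0,0,0],[0,0,0],[0,0,0],[0,0,0],[0,0,0]], "grip": [5,5,5,5,5]}}

```text
clock: 22.6
position: [459.2, -177.9, 123.5]
ee_rot: [0.982, 0.186, 0.0, 0.0]
contact_force: [-0.0, 0.9, -0.7]
gripper_width: 21.3
```

```bash
python3 st.py
```

```text
22.6 clampxy [-56.2  -0.3] z 123.49 F [-0.04  0.93 -0.67] Fx [0.3  0.88] T [0.077 0.068 0.003] tool x,z [[0.9305, 0.3662, 0.0007], [0.0008, -0.0002, -1.0]]
```

Call:
{"op": "send_rows", "data": {"translation": [[0,0,0.4],[0,0,0.4],[0,0,0],[0,0,0],[0,0,0]], "dr": [[0,0,0],[0,0,0],[0,0,0],[0,0,0],[0,0,0]], "grip": [5,5,5,5,5]}}

```text
clock: 23.22
position: [459.3, -177.9, 122.7]
ee_rot: [0.982, 0.186, 0.0, 0.0]
contact_force: [-1.3, 1.1, 3.9]
gripper_width: 21.0
```

```bash
python3 st.py
```

```text
23.23 clampxy [-56.   -0.4] z 122.69 F [-1.29  1.06  3.9 ] Fx [-0.82  1.46] T [ 0.16  -0.017 -0.001] tool x,z [[0.9305, 0.3662, 0.0009], [0.0011, -0.0003, -1.0]]
```

Call:
{"op": "send_rows", "data": {"translation": [[4,0,0],[5,0,-0.2],[5,0,-0.2],[5,0,-0.1],[5,0,0]], "dr": [[0,0,0],[0,0,0],[0,0,0],[0,0,0],[0,0,0]], "grip": [5,5,5,5,5]}}

```text
clock: 23.85
position: [479.1, -169.7, 122.8]
ee_rot: [0.983, 0.186, -0.003, -0.0]
contact_force: [-6.1, -2.1, 7.8]
gripper_width: 21.0
```

```bash
python3 st.py
```

```text
23.85 clampxy [-34.6   0. ] z 122.8 F [-6.09 -2.07  7.79] Fx [-6.43  0.31] T [-0.683  1.427 -0.011] tool x,z [[0.9307, 0.3658, -0.0055], [-0.0056, -0.0009, -1.0]]
```

Call:
{"op": "send_rows", "data": {"translation": [[5,0,0],[5,0,-0.2],[5,0,0],[5,0,0],[5,0,0]], "dr": [[0,0,0],[0,0,0],[0,0,0],[0,0,0],[0,0,0]], "grip": [5,5,5,5,5]}}

```text
clock: 24.48
position: [502.2, -160.5, 122.8]
ee_rot: [0.983, 0.186, -0.003, -0.0]
contact_force: [-5.0, -2.6, 5.7]
gripper_width: 21.4
```

```bash
python3 st.py
```

```text
24.48 clampxy [-9.8  0. ] z 122.79 F [-5.02 -2.58  5.73] Fx [-5.61 -0.56] T [-0.692  1.537  0.024] tool x,z [[0.9306, 0.3659, -0.0061], [-0.0062, -0.001, -1.0]]
```

Call:
{"op": "send_rows", "data": {"translation": [[5,0,0.1],[5,0,0],[5,0,0],[5,0,0.1],[5,0,0]], "dr": [[0,0,0],[0,0,0],[0,0,0],[0,0,0],[0,0,0]], "grip": [5,5,5,5,5]}}

```text
clock: 25.1
position: [525.2, -151.5, 122.5]
ee_rot: [0.982, 0.186, -0.004, -0.0]
contact_force: [-4.1, -2.2, 6.6]
gripper_width: 21.2
```

```bash
python3 st.py
```

```text
25.1 clampxy [15.  0.] z 122.53 F [-4.11 -2.17  6.62] Fx [-4.62 -0.52] T [-0.7    1.662 -0.031] tool x,z [[0.9306, 0.3659, -0.007], [-0.007, -0.0012, -1.0]]
```

Call:
{"op": "send_rows", "data": {"translation": [[5,0,0.1],[5,0,0],[5,0,0.1],[5,0,0],[5,0,0]], "dr": [[0,0,0],[0,0,0],[0,0,0],[0,0,0],[0,0,0]], "grip": [5,5,5,5,5]}}

```text
clock: 25.72
position: [548.4, -142.3, 122.2]
ee_rot: [0.982, 0.186, -0.004, -0.0]
contact_force: [-4.2, -1.8, 6.7]
gripper_width: 21.5
```

```bash
python3 st.py
```

```text
25.73 clampxy [39.9  0. ] z 122.19 F [-4.2  -1.79  6.67] Fx [-4.57 -0.13] T [-0.743  1.693 -0.013] tool x,z [[0.9306, 0.366, -0.0075], [-0.0075, -0.0013, -1.0]]
```

Same end, lift and return.

Call:
{"op": "send_rows", "data": {"translation": [[5,0,0],[5,0,0],[5,0,0],[3,0,-4],[0,0,-12]], "dr": [[0,0,0],[0,0,0],[0,0,0],[0,0,0],[0,0,0]], "grip": [5,5,5,5,5]}}

```text
clock: 26.35
position: [567.1, -134.6, 137.3]
ee_rot: [0.983, 0.186, -0.001, -0.001]
contact_force: [0.1, -0.6, -3.3]
gripper_width: 21.1
```

Call:
{"op": "send_rows", "data": {"translation": [[0,0,-5],[0,0,0],[0,0,0],[0,0,0],[0,0,0]], "dr": [[0,0,0],[0,0,0],[0,0,0],[0,0,0],[0,0,0]], "grip": [5,5,5,5,5]}}

```text
clock: 26.98
position: [567.6, -135.0, 143.4]
ee_rot: [0.982, 0.186, -0.0, -0.0]
contact_force: [-0.6, -0.4, -2.8]
gripper_width: 21.5
```

```bash
python3 st.py
python3 - <<'E'
from h import *
arm.get_image("scene")
for t in ("file_nose","file_grip"): print(t,arm.place_of(t,"scene")[:1])
E
```

```text
26.98 clampxy [60.5 -0.2] z 143.38 F [-0.56 -0.37 -2.83] Fx [-0.66 -0.14] T [ 0.05   0.018 -0.019] tool x,z [[0.9306, 0.366, -0.0004], [-0.0005, 0.0, -1.0]]
file_nose [{'xyz': [659.6, -99.2, 122.7], 'confidence': 0.75}]
file_grip [{'xyz': [566.2, -133.9, 158.7], 'confidence': 0.95}]
```

Call:
{"op": "send_rows", "data": {"translation": [[-17,0,0],[-30,0,0],[-30,0,0],[-30,0,0],[-10,0,0]], "dr": [[0,0,0],[0,0,0],[0,0,0],[0,0,0],[0,0,0]], "grip": [5,5,5,5,5]}}

```text
clock: 27.75
position: [456.3, -178.4, 143.7]
ee_rot: [0.983, 0.186, -0.0, -0.0]
contact_force: [0.1, 0.6, -3.1]
gripper_width: 21.1
```

Call:
{"op": "send_rows", "data": {"translation": [[0,0,0],[0,0,6],[0,0,8],[0,0,4],[0,0,0]], "dr": [[0,0,0],[0,0,0],[0,0,0],[0,0,0],[0,0,0]], "grip": [5,5,5,5,5]}}

```text
clock: 28.38
position: [458.7, -177.7, 124.8]
ee_rot: [0.982, 0.186, -0.001, -0.0]
contact_force: [0.1, 0.3, -2.7]
gripper_width: 21.2
```

Call:
{"op": "send_rows", "data": {"translation": [[0,0,1],[0,0,0.6],[0,0,0.6],[0,0,0.5],[0,0,0]], "dr": [[0,0,0],[0,0,0],[0,0,0],[0,0,0],[0,0,0]], "grip": [5,5,5,5,5]}}

```text
clock: 29.0
position: [459.2, -177.9, 123.4]
ee_rot: [0.982, 0.186, 0.0, 0.0]
contact_force: [0.7, 0.3, -0.9]
gripper_width: 21.2
```

```bash
python3 st.py
```

```text
29.0 clampxy [-56.1  -0.4] z 123.38 F [ 0.67  0.32 -0.85] Fx [0.74 0.06] T [0.033 0.034 0.034] tool x,z [[0.9305, 0.3662, 0.0009], [0.001, -0.0003, -1.0]]
```

Call:
{"op": "send_rows", "data": {"translation": [[0,0,0.4],[0,0,0.4],[0,0,0],[0,0,0],[0,0,0]], "dr": [[0,0,0],[0,0,0],[0,0,0],[0,0,0],[0,0,0]], "grip": [5,5,5,5,5]}}

```text
clock: 29.62
position: [459.3, -177.9, 122.5]
ee_rot: [0.982, 0.186, 0.001, 0.0]
contact_force: [-0.7, 0.4, 5.0]
gripper_width: 21.4
```

```bash
python3 st.py
```

```text
29.62 clampxy [-56.   -0.4] z 122.53 F [-0.75  0.35  5.03] Fx [-0.57  0.6 ] T [ 0.232 -0.057  0.051] tool x,z [[0.9305, 0.3662, 0.001], [0.0012, -0.0003, -1.0]]
```

Call:
{"op": "send_rows", "data": {"translation": [[4,0,-0.1],[5,0,-0.3],[5,0,-0.2],[5,0,-0.1],[5,0,0]], "dr": [[0,0,0],[0,0,0],[0,0,0],[0,0,0],[0,0,0]], "grip": [5,5,5,5,5]}}

```text
clock: 30.25
position: [478.7, -169.8, 122.7]
ee_rot: [0.983, 0.186, -0.003, -0.0]
contact_force: [-6.3, -2.8, 8.3]
gripper_width: 21.6
```

```bash
python3 st.py
```

```text
30.25 clampxy [-35.    0.1] z 122.74 F [-6.26 -2.76  8.29] Fx [-6.84 -0.28] T [-0.744  1.488 -0.019] tool x,z [[0.9307, 0.3657, -0.0061], [-0.0062, -0.0009, -1.0]]
```

Call:
{"op": "send_rows", "data": {"translation": [[5,0,0],[5,0,-0.2],[5,0,0],[5,0,0],[5,0,0]], "dr": [[0,0,0],[0,0,0],[0,0,0],[0,0,0],[0,0,0]], "grip": [5,5,5,5,5]}}

```text
clock: 30.88
position: [501.8, -160.6, 122.7]
ee_rot: [0.983, 0.186, -0.003, -0.0]
contact_force: [-5.6, -2.2, 7.1]
gripper_width: 21.4
```

```bash
python3 st.py
```

```text
30.88 clampxy [-10.1   0.1] z 122.74 F [-5.6  -2.2   7.12] Fx [-6.01  0.01] T [-0.773  1.579  0.005] tool x,z [[0.9307, 0.3658, -0.0067], [-0.0068, -0.001, -1.0]]
```

Call:
{"op": "send_rows", "data": {"translation": [[5,0,0.1],[5,0,0],[5,0,0],[5,0,0],[5,0,0]], "dr": [[0,0,0],[0,0,0],[0,0,0],[0,0,0],[0,0,0]], "grip": [5,5,5,5,5]}}

```text
clock: 31.5
position: [525.0, -151.5, 122.5]
ee_rot: [0.983, 0.186, -0.004, -0.0]
contact_force: [-4.5, -2.1, 6.1]
gripper_width: 21.3
```

```bash
python3 st.py
```

```text
31.5 clampxy [14.7  0.1] z 122.5 F [-4.53 -2.07  6.14] Fx [-4.97 -0.26] T [-0.747  1.644 -0.008] tool x,z [[0.9306, 0.3659, -0.0074], [-0.0074, -0.0012, -1.0]]
```

Call:
{"op": "send_rows", "data": {"translation": [[5,0,0.1],[5,0,0],[5,0,0.1],[5,0,0],[5,0,0]], "dr": [[0,0,0],[0,0,0],[0,0,0],[0,0,0],[0,0,0]], "grip": [5,5,5,5,5]}}

```text
clock: 32.12
position: [548.1, -142.4, 122.1]
ee_rot: [0.982, 0.186, -0.004, -0.0]
contact_force: [-4.6, -1.4, 6.2]
gripper_width: 21.8
```

```bash
python3 st.py
```

```text
32.12 clampxy [39.6  0.1] z 122.15 F [-4.62 -1.38  6.18] Fx [-4.8   0.41] T [-0.782  1.721  0.039] tool x,z [[0.9306, 0.366, -0.008], [-0.0081, -0.0013, -1.0]]
```

Call:
{"op": "send_rows", "data": {"translation": [[5,0,0],[5,0,0],[5,0,0],[3,0,-4],[0,0,-12]], "dr": [[0,0,0],[0,0,0],[0,0,0],[0,0,0],[0,0,0]], "grip": [5,5,5,5,5]}}

```text
clock: 32.75
position: [567.0, -134.6, 137.3]
ee_rot: [0.983, 0.186, -0.001, -0.001]
contact_force: [0.2, -0.5, -3.2]
gripper_width: 21.4
```

Call:
{"op": "send_rows", "data": {"translation": [[0,0,-15],[0,0,-20],[0,0,-10],[0,0,0],[0,0,0]], "dr": [[0,0,0],[0,0,0],[0,0,0],[0,0,0],[0,0,0]], "grip": [5,5,5,5,5]}}

```text
clock: 33.38
position: [567.2, -134.9, 183.1]
ee_rot: [0.983, 0.186, -0.001, -0.0]
contact_force: [0.2, -0.3, -3.4]
gripper_width: 21.3
```

```bash
python3 st.py
python3 - <<'E'
from h import *
import cv2
im=arm.get_image("scene"); cv2.imwrite("pics/s6.png",im[:,:,::-1])
for t in ("file_nose","file_grip","cradle"): print(t,arm.place_of(t,"scene")[:3])
# cradle corners from first top picture, refined
E
```

```text
33.38 clampxy [60.1  0.1] z 183.06 F [ 0.24 -0.25 -3.45] Fx [ 0.13 -0.32] T [-0.009  0.015  0.017] tool x,z [[0.9307, 0.3659, -0.0011], [-0.0013, 0.0004, -1.0]]
file_nose [{'xyz': [663.3, -101.8, 162.2], 'confidence': 0.97}]
file_grip [{'xyz': [566.3, -132.3, 204.8], 'confidence': 0.75}]
cradle [{'xyz': [589.2, 152.4, 0.0], 'confidence': 0.97}, {'xyz': [258.8, -227.2, -1.3], 'confidence': 0.9}, {'xyz': [790.7, 3.1, 1.1], 'confidence': 0.48}]
```

View pics/s6.png

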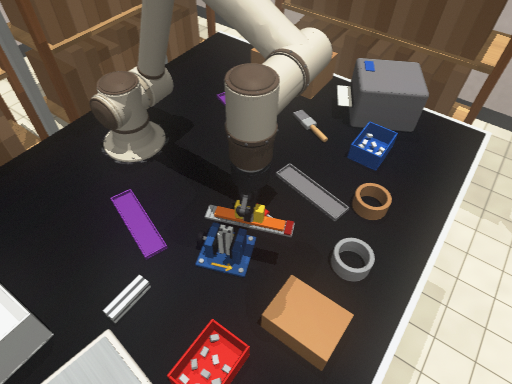

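Call:
{"op": "send_rows", "data": {"translation": [[0,0,0],[0,0,0],[0,0,0],[0,0,0],[0,0,0]], "dr": [[0,0,5],[0,0,8],[0,0,8],[0,0,8],[0,0,3]], "grip": [5,5,5,5,5]}}

```text
clock: 34.2
position: [567.6, -135.0, 183.3]
ee_rot: [0.996, -0.093, -0.0, 0.0]
contact_force: [0.1, 0.5, -2.1]
gripper_width: 21.4
```

Call:
{"op": "send_rows", "data": {"translation": [[-2,-20,0],[-4,-40,0],[-4,-40,0],[-4,-40,0],[-4,-40,0]], "dr": [[0,0,0],[0,0,0],[0,0,0],[0,0,0],[0,0,0]], "grip": [5,5,5,5,5]}}

```text
clock: 34.83
position: [582.7, 47.5, 183.5]
ee_rot: [0.996, -0.091, -0.0, -0.0]
contact_force: [-0.1, 0.0, -1.9]
gripper_width: 21.6
```

Call:
{"op": "send_rows", "data": {"translation": [[-4,-40,20],[-3,-40,30],[-2,-26,30],[0,0,20],[0,0,0]], "dr": [[0,0,0],[0,0,0],[0,0,0],[0,0,0],[0,0,0]], "grip": [5,5,5,5,5]}}

```text
clock: 35.45
position: [591.8, 151.7, 81.5]
ee_rot: [0.996, -0.091, -0.002, 0.001]
contact_force: [-0.2, 0.4, -2.8]
gripper_width: 21.5
```

Call:
{"op": "send_rows", "data": {"translation": [[0,0,0],[0,0,0],[0,0,0],[0,0,0],[0,0,0]], "dr": [[0,0,0],[0,0,0],[0,0,0],[0,0,0],[0,0,0]], "grip": [5,5,5,5,5]}}

```text
clock: 36.08
position: [593.5, 151.0, 83.9]
ee_rot: [0.996, -0.092, 0.0, -0.0]
contact_force: [0.4, -0.5, -3.7]
gripper_width: 21.5
```

```bash
python3 st.py
python3 - <<'E'
from h import *
import cv2
s=arm.read_state();print(s["position"],s["ee_rot"])
im=arm.get_image("scene"); cv2.imwrite("pics/s7.png",cv2.resize(im[100:250,220:420,::-1],None,fx=4,fy=4,interpolation=cv2.INTER_CUBIC))
for t in ("file_nose","file_grip"): print(t,arm.place_of(t,"scene")[:3])
E
```

```text
36.08 clampxy [189.4 256.4] z 83.93 F [ 0.4  -0.5  -3.73] Fx [ 0.19 -0.61] T [-0.016 -0.021 -0.029] tool x,z [[0.9831, -0.1829, 0.0003], [0.0003, 0.0002, -1.0]]
[593.52674324 151.01877404  83.93172119] [ 9.95772163e-01 -9.18573408e-02  1.40112993e-04 -9.14037420e-05]
file_nose [{'xyz': [693.9, 130.0, 62.9], 'confidence': 0.93}]
file_grip [{'xyz': [595.6, 149.7, 101.5], 'confidence': 0.73}]
```

View pics/s7.png

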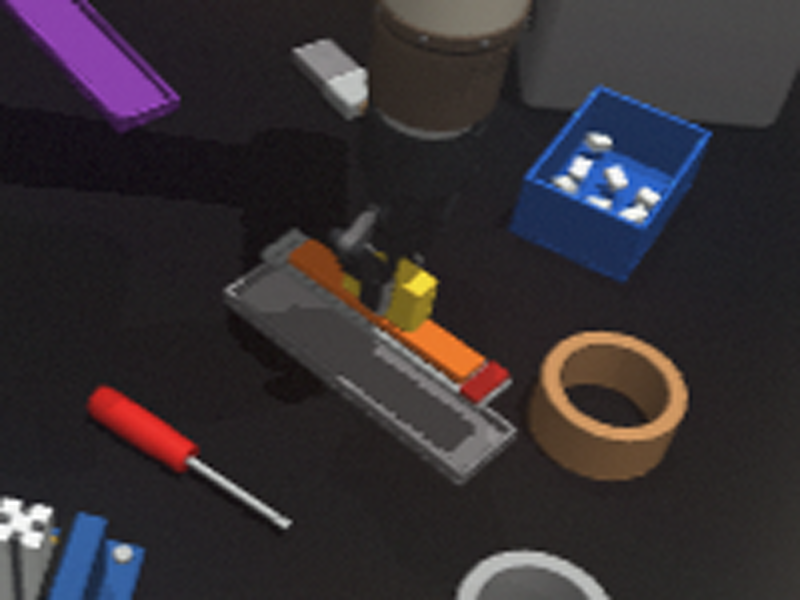

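Call:
{"op": "send_rows", "data": {"translation": [[-3,0,15],[0,0,15],[0,0,12],[0,0,8],[0,0,4]], "dr": [[0,0,0],[0,0,0],[0,0,0],[0,0,0],[0,0,0]], "grip": [5,5,5,5,5]}}

```text
clock: 36.85
position: [590.4, 151.6, 28.9]
ee_rot: [0.996, -0.092, -0.0, 0.0]
contact_force: [0.0, -0.0, -1.8]
gripper_width: 21.5
```

Call:
{"op": "send_rows", "data": {"translation": [[0,0,1],[0,0,1],[0,0,0.5],[0,0,0],[0,0,0]], "dr": [[0,0,0],[0,0,0],[0,0,0],[0,0,0],[0,0,0]], "grip": [5,5,5,5,5]}}

```text
clock: 37.48
position: [590.6, 151.7, 27.4]
ee_rot: [0.996, -0.092, 0.0, -0.0]
contact_force: [0.6, 0.2, -2.6]
gripper_width: 21.4
```

```bash
python3 st.py
python3 - <<'E'
from h import *
import cv2
im=arm.get_image("scene"); cv2.imwrite("pics/s8.png",cv2.resize(im[100:250,220:420,::-1],None,fx=4,fy=4,interpolation=cv2.INTER_CUBIC))
E
```

```text
37.48 clampxy [186.9 258.2] z 27.38 F [ 0.55  0.19 -2.57] Fx [ 0.58 -0.03] T [-0.008 -0.029  0.025] tool x,z [[0.9832, -0.1827, 0.0003], [0.0003, 0.0002, -1.0]]
```

View pics/s8.png

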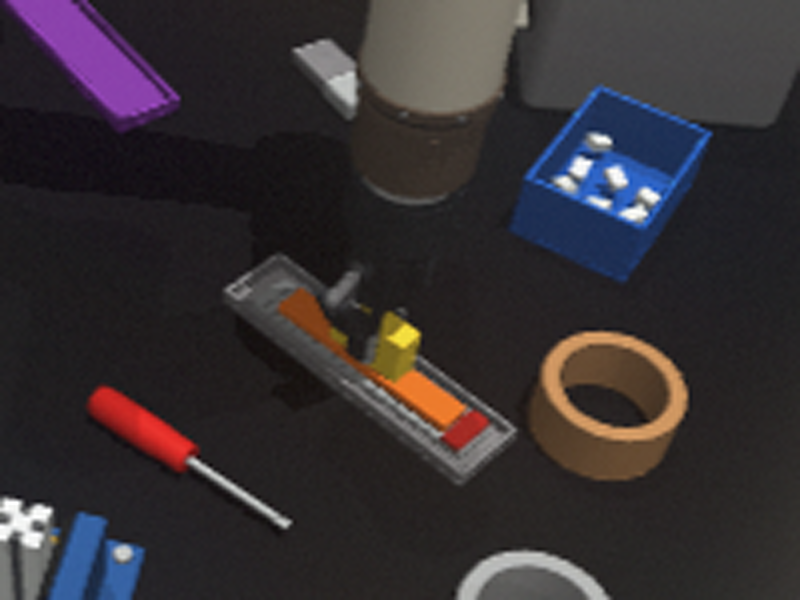

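The file is inside the cradle, just above the floor. Lowering the last bit and releasing.

Call:
{"op": "send_rows", "data": {"translation": [[0,0,0.4],[0,0,0.4],[0,0,0],[0,0,0],[0,0,0]], "dr": [[0,0,0],[0,0,0],[0,0,0],[0,0,0],[0,0,0]], "grip": [5,5,5,25,40]}}

```text
clock: 38.15
position: [591.0, 151.9, 26.8]
ee_rot: [0.996, -0.092, 0.001, -0.0]
contact_force: [-0.5, 0.6, -0.2]
gripper_width: 39.8
```

Call:
{"op": "send_rows", "data": {"translation": [[0,0,0],[0,0,0],[0,0,0],[0,0,0],[0,0,0]], "dr": [[0,0,0],[0,0,0],[0,0,0],[0,0,0],[0,0,0]], "grip": [60,80,80,80,80]}}

```text
clock: 38.78
position: [590.5, 151.7, 26.4]
ee_rot: [0.996, -0.092, -0.0, 0.0]
contact_force: [0.5, -0.0, -0.1]
gripper_width: 80.0
```

Call:
{"op": "send_rows", "data": {"translation": [[0,0,-5],[0,0,-15],[0,0,-40],[0,0,-50],[0,0,-40]], "dr": [[0,0,0],[0,0,0],[0,0,0],[0,0,0],[0,0,0]], "grip": [80,80,80,80,80]}}

```text
clock: 39.4
position: [591.0, 151.8, 180.0]
ee_rot: [0.996, -0.092, 0.002, -0.001]
contact_force: [0.6, -0.5, -0.2]
gripper_width: 79.8
```

Call:
{"op": "send_rows", "data": {"translation": [[-10,-30,-10],[-10,-45,0],[-10,-45,0],[-10,-45,0],[-10,-30,0]], "dr": [[0,0,0],[0,0,0],[0,0,0],[0,0,0],[0,0,0]], "grip": [80,80,80,80,80]}}

```text
clock: 40.02
position: [576.8, 354.5, 187.7]
ee_rot: [0.996, -0.091, 0.001, -0.001]
contact_force: [1.0, 0.1, -0.2]
gripper_width: 79.7
```

Call:
{"op": "send_rows", "data": {"translation": [[0,0,0],[0,0,0],[0,0,0],[0,0,0],[0,0,0]], "dr": [[0,0,0],[0,0,0],[0,0,0],[0,0,0],[0,0,0]], "grip": [80,80,80,80,80]}}

```text
clock: 40.65
position: [577.2, 351.9, 186.6]
ee_rot: [0.996, -0.092, 0.0, -0.0]
contact_force: [0.4, -0.3, 0.8]
gripper_width: 80.1
```

Run:
```python
from h import *
import cv2
for n,b in(("scene",(100,250,220,420)),("top",(120,235,170,350))):
    im=arm.get_image(n); cv2.imwrite(f"pics/{n}9.png",cv2.resize(im[b[0]:b[1],b[2]:b[3],::-1],None,fx=4,fy=4,interpolation=cv2.INTER_CUBIC))
    for t in("file_nose","file_grip","file","cradle","screwdriver","tape","brush","carton","offcut"): print(n,t,[(np.round(q["xyz"],1).tolist(),round(q["confidence"],2)) for q in arm.place_of(t,n)[:2]])
s=arm.read_state();print(s["clock"],s["position"],s["contact_force"])
```

```text
scene file_nose [([689.5, 130.4, 3.5], 0.62)]
scene file_grip [([590.8, 152.2, 42.3], 0.7)]
scene file [([592.9, 156.4, 5.2], 0.64), ([510.5, -155.2, 0.8], 0.5)]
scene cradle [([191.0, 334.1, -3.5], 0.76), ([257.6, -227.1, 0.5], 0.69)]
scene screwdriver [([537.1, -1.4, -0.2], 0.8), ([587.8, 151.9, -1.0], 0.56)]
scene tape [([753.1, 203.2, 0.7], 0.78), ([792.6, 1.7, 3.2], 0.68)]
scene brush [([440.5, 404.0, -1.5], 0.81)]
scene carton [([773.2, -209.1, -0.1], 0.8)]
scene offcut [([408.2, -400.0, 1.4], 0.84)]
top file_nose [([690.8, 128.9, 5.7], 0.68), ([508.2, -162.7, -3.6], 0.43)]
top file_grip [([588.7, 150.0, 44.5], 0.8), ([585.9, 151.1, -1.6], 0.45)]
top file [([591.2, 153.7, 4.9], 0.71)]
top cradle [([187.9, 332.7, 3.6], 0.9), ([587.0, 151.6, -0.1], 0.63)]
top screwdriver [([532.0, -0.5, 0.6], 0.56)]
top tape [([750.3, 204.0, 5.7], 0.62)]
top brush [([439.5, 409.3, 0.9], 0.77)]
top carton [([771.1, -206.0, 0.4], 0.84)]
top offcut [([409.1, -397.0, 0.6], 0.63)]
41.65 [576.97384844 352.52850809 186.39376427] [-0.0637186   0.54318242 -0.34179335]
```

View pics/scene9.png

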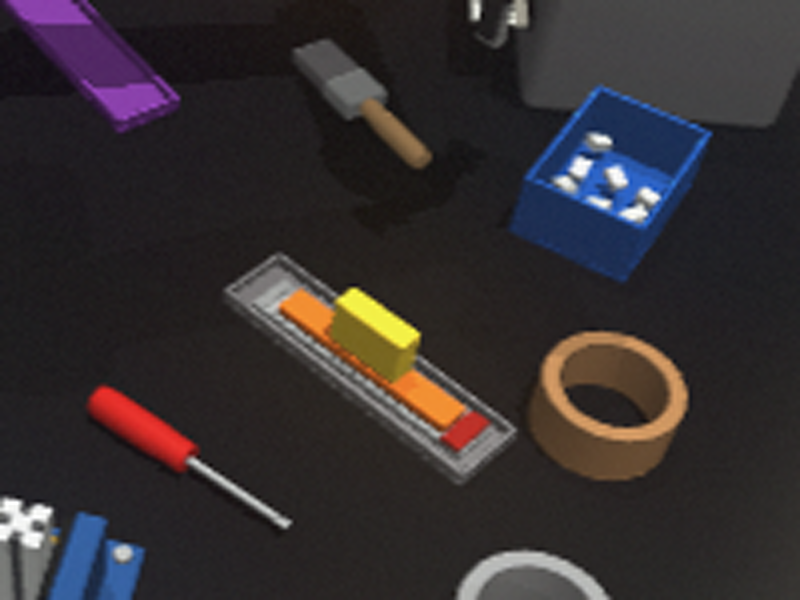

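View pics/top9.png

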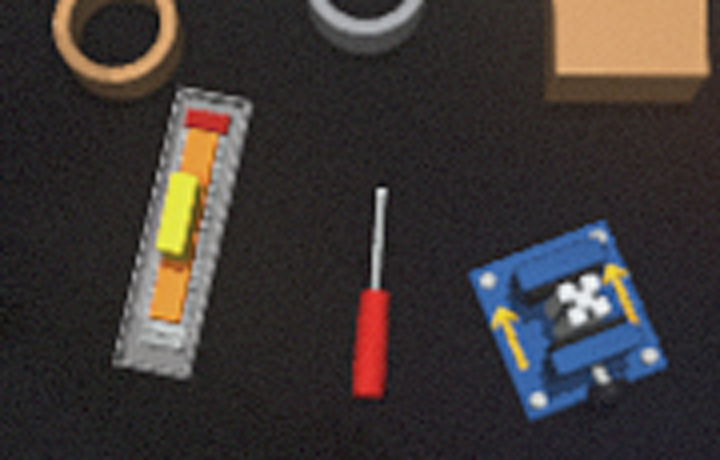

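```bash
python3 -c "
from bench import arm
print(arm.job_done())"
```

```text
the job is handed in; nothing more can be done
None
```

I gave the sawn end three forward strokes with the file, laid it back in its grey cradle, let go, and handed the job in at about 42 s. No verdict was reported.

- **Strokes:** By touch, the sawn end stood about 101 mm above the bench, close to the lowest possible height. In each stroke the grip point moved from about -56 to +60 mm along the clamp's x axis. The file was lifted clear before every return.
- **Pressing force:** Readings taken between moves, after allowing for the file's weight, were mostly 7–11 N. Early in the first stroke it reached about 15 N, so I backed off. The force was not watched continuously, and the profile's give was never measured directly; I judged it only from the forward drag of about 4–9 N.
- **Final checks:** The pictures and detectors show the file flat in the cradle, about 4 mm from its middle and aligned to within about 2 degrees. The gripper is well clear of it. I re-checked the bystanders; all were within a few mm of their starting places, which is within measurement error. The grey roll of packing tape was re-detected only in the scene view.
- **Disagreements:** In the last scene picture, the best cradle detections were the purple look-alikes. I relied on the top camera and the earlier measurements for the real cradle instead.

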